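Tip a barrow of printed parts into the tray and tally it

TASK

Lift the handle of the little blue barrow so that it tips forward over its wheel and all three printed parts slide out into the grey tray, then let the barrow back down onto its legs without dropping it. Then tally the load: push the counter's thumbwheel round by its ridges, bringing its orange ridge up until it stands at the top between the two red pointers. Leave the filament spool, the pen pot and the heatsink board where they are.

Things in the scene. Friction and masses are not known exactly. Their poses are not given: they have to be found in the camera images.
- axle (a point): centre of the barrow's wheel axle, 70 mm above the desk. +x is the tipping direction (handle to tray), y runs along the axle, z is up; the frame stays level. The barrow swings about this y line; the wheel does not roll away. It stands on a low plywood dock, 34 mm high, from 255 mm behind to 45 mm ahead of the axle, 140 mm wide, fixed to the desk with the tray.
- barrow (a joint): tip angle of the barrow about the axle, rad: 0 at rest on its legs, growing as the handle is lifted, stop at 1.2. Empty it weighs 0.45 kg; lifting takes about 2 to 5 N at the handle. Let go below about 1.05 it falls back; above that it nearly balances and must be drawn back. The parts begin to slide out somewhere between 0.4 and 1.0; 1.1 empties it.
- handle (a point): middle of the handle, a round red bar 16 mm thick, 104 mm long, parallel to the axle; it can turn in a grip from above. At rest 205 mm behind (-x) and 55 mm above the axle, 125 mm over the desk; it is carried round the axle. Its steel side arms (12 mm thick, 46 mm either side) run forward to the bin, whose rear wall is 72 mm clear of the bar. This frame turns with the barrow.
- bin (a point): middle of the inner floor of the barrow's blue bin, at rest 45 mm behind the axle and 42 mm above it. The bin is 160 mm long (x) and 116 mm wide, open at the top and at the front (+x), walls 4 mm thick and 45 mm high (tops 157 mm over the desk at rest). This frame turns with the barrow.
- tray (a point): centre of the inner floor of the grey open tray, 145 mm ahead of the axle, 4 mm above the desk; inside 150 mm (x) by 170 mm (y), walls 4 mm thick and 55 mm high, the wall towards the barrow only 20 mm. Axes as point axle's, fixed to the desk.
- mount_mid (a point): centre of the orange printed U-shaped motor mount, 58 x 40 x 32 mm, about 50 g; loose, starts in the barrow.
- hub_mid (a point): centre of the white printed ring-shaped hub, outer diameter 50 mm, 24 mm high, about 40 g; loose, starts in the barrow.
- case_mid (a point): centre of the green printed case, 62 x 44 x 22 mm, about 60 g; loose, starts in the barrow.
- counter_axle (a point): centre of the counter's thumbwheel, 75 mm above the desk. The wheel turns about this y; z is up; +x is the way its top must roll. White wheel, radius 47 mm, 44 mm wide, with eight ridges 45 degrees apart, each 7 mm thick, 44 mm wide, standing out to radius 61 mm; seven grey, one orange. The valleys between ridges are about 34 mm wide.
- pointers (a point): point midway between the counter's two red pointer strips, 107 mm above the desk (their tops), straight above the wheel's axle. Counter: fixed to the desk, black foot 150 x 96 x 8 mm, two black cheeks 50 mm long and 8 mm thick at y = +-34 mm, 103 mm high, one red strip on each. Axes as counter_axle.
- tally (a joint): angle of the thumbwheel, rad: 0 with the orange ridge straight up between the pointers; negative while it is on the -x side, where it starts (-1.4 to -0.9); grows as the top rolls to +x. Ridges stand at this angle plus multiples of pi/4 from straight up. Takes about 2 to 3 N at a ridge and stays where it is left. Stops at -1.7 and +1.2.
- spool: black filament spool lying flat, diameter 160 mm, 54 mm high; loose bystander; origin at the centre of its underside.
- pen_pot: white pen pot, diameter 80 mm, pot 100 mm high, pens up to 170 mm; loose bystander; origin at the centre of its underside.
- heatsink: green board with a black finned heatsink, 100 x 60 x 40 mm; loose bystander; origin at the centre of its underside.
Things that resemble listed ones, but are neither listed nor needed, are in the scene too. Of the things like the part that bears mount_mid, leave any that is pink or yellow; of the rest the smaller one is meant.

How it is judged:
By the outcome, as a careful person would: the job done as asked, in the order asked, and still so for the second after the job is handed in, with the robot touching nothing.
It also fails if it takes over 72 s, if anything falls off the work surface, if the arm or the gripper's body presses on something with over 40 N, if the wrist force passes 120 N, or if a joint passes its speed limit or range.

ROBOT

A 6-joint arm with a two-finger parallel gripper is mounted at the origin on the work surface. World frame = base frame: x ahead of the robot, y to its left, z up, the work surface at z = 0. Lengths are in m, angles in rad, forces in N, time in s.
With the tool pointing down it reaches from about 0.35 to 0.975 m from the base axis. Payload 17.4 kg.
Tool frame: the origin (TCP) lies at the very end of the fingers, on their centre line; the grasp point (between the pads) lies 19 mm behind it (tcp_to_grasp is the distance from the TCP to the grasp point, in m); z points along the fingers, y is the line along which they close (so a half turn about z gives the same grasp; the last joint's range is limited). The gripper opens to 85 mm and grips with 20 to 120 N. Pads are 22 mm wide; open, the fingers measure 114 mm over their backs; the gripper's body (76 mm by 85 mm) begins 54 mm behind the grasp point. The pads swing forward as they close: fully open they stand 13 mm farther back than shut.
Start: joints at [1.212, 0.116, 1.442, -0, 1.584, -0.038], TCP at [0.213, 0.641, 0.231] pointing down, gripper open.
Joint ranges: [-2.83, 2.83], [-0.83, 2.19], [0.07, 2.5], [-1.14, 4.28], [0.01, 3], [-2.97, 2.97]. Speed limits (rad/s): [1.89, 1.89, 2.22, 3.14, 3.14, 3.14].

INTERFACE

Orientations are given as a rotation vector (axis times angle).
In Python, from plant import get_obs, get_image, get_calibration, close_job, tcp_to_grasp gives the robot as it stands.
- The arm moves only by the tool send_rows, never from a script. Its argument "rows" is a list that holds one entry, the list of rows, each a list of 7 numbers: the turn, a rotation vector about the tool's x, y, z in degrees, then the shift along the tool's x, y, z in cm, then the closure, from -1 (fully open) to 1 (shut). A call has 1 to 12 rows; each row is the pose to reach, as a shift and turn from the pose commanded when the call began, along the tool's axes at that moment; what a row does not reach only later rows make up. A row lasts 1/8 s, in which the tool goes at most 62.5 mm and 10.7 degrees, less where a joint would pass 70% of its speed; a pose out of reach is approached as far as the arm can. A call with a gripper value outside its range is refused whole. The fingers move at their own pace and stop on an object; the grip force is fixed at half the most. Time passes only in rows, so rows that repeat a pose let the fingers close. It gives the time, the measured TCP pose, the force, the opening and the grip force at its end, in the units of the state.
- get_obs(): the state, without advancing time (a new reading comes with each control period).
- get_image(name): name is "scene" or "top"; returns (picture, depth): 384x512x3 uint8, blue, green, red; 384x512 float32, m along the optical axis (not along the pixel's ray), 0 where there is no reading.
- get_calibration(name): a dict with "fx", "fy", "cx", "cy" (pixels), "world_to_cam" (4x4, takes a point from world to camera coordinates). Camera axes: x right, y up, looking along -z (the intrinsics and any distortion apply to the point x, -y, -z); pixel columns grow to the right and rows downward; lengths in m; the calibration is good to about 2 mm. A picture is of the moment at which its call begins. get_calibration takes no time and is no camera call.
- close_job(): hands the job in; it is judged then, once.
The state is a dict: "clock": time; "joint_positions": joint angles; "dq": joint speeds; "tau": joint torques, N m; "eef_pos": TCP position; "orientation": TCP orientation; "ft_force": force on the tool from outside, world axes, zero at the start; "wrist_torque": the same for the moment, N m; "gripper_width": finger opening in m; "grasp_force": force on a finger pad.
Only numpy, scipy, OpenCV 4.12 (cv2) and the standard library are available. Lean on these libraries where they do the work, as an engineer would, in place of code of your own. Each camera call takes 0.05 s, during which the arm holds its last target. There are 200 camera calls.

## Working session

There is one attempt and no reset: what is moved stays moved. The work goes in short steps, Python scripts to look and compute and a tool call to move; the robot and the scene stay as the last step left them, time stands still between calls to the robot, and variables do not carry over. Pictures are saved under pics/ and viewed, at most 10 in all, crops included, and the job is handed in when it is done.

Besides the shell and the picture viewer there is one more tool, called after "Request:" by a JSON object that holds its "method" and its "body", one argument or row to a line. send_rows: Moves the arm, as the interface text tells. Its arguments: {"type":"object","properties":{"rows":{"type":"array"}},"required":["rows"]}

```bash
ls; mkdir -p pics
cat > h.py <<'E'
import numpy as np, cv2
from plant import *
def cloud(name):
    im,d=get_image(name); c=get_calibration(name)
    v,u=np.mgrid[0:384,0:512]
    P=np.stack([(u-c["cx"])/c["fx"]*d,-(v-c["cy"])/c["fy"]*d,-d,np.ones_like(d)],-1)
    W=P@np.linalg.inv(np.array(c["world_to_cam"])).T
    W[d==0]=np.nan
    return im,d,W[...,:3]
E
python3 - <<'E'
from h import *
for n in("scene","top"):
    im,d,W=cloud(n); np.savez(f"/tmp/{n}.npz",im=im,d=d,W=W)
    cv2.imwrite(f"pics/{n}0.png",cv2.resize(im,(800,600)))
    c=get_calibration(n);print({k:c[k] for k in c})
print(get_obs())
E
```

```text
pics
{'fx': 412.29941705602056, 'fy': 412.29941705602056, 'cx': 261.9421082434494, 'cy': 189.32349368453484, 'world_to_cam': array([[-0.21771334,  0.9758528 ,  0.01766949,  0.13034888],
       [-0.56483447, -0.14073774,  0.81311433,  0.2517673 ],
       [ 0.79596666,  0.1670455 ,  0.58183578, -1.89842256],
       [ 0.        ,  0.        ,  0.        ,  1.        ]])}
{'fx': 408.53511877172707, 'fy': 408.53511877172707, 'cx': 258.5714406543953, 'cy': 194.44017514521778, 'world_to_cam': array([[-0.02140474, -0.99973479, -0.00849574,  0.034299  ],
       [ 0.98776153, -0.02246002,  0.15434609, -0.62346356],
       [-0.15449597, -0.00508803,  0.98798032, -1.032199  ],
       [ 0.        ,  0.        ,  0.        ,  1.        ]])}
{'clock': 0.1, 'joint_positions': array([ 1.21220046e+00,  1.16430378e-01,  1.44214747e+00, -1.36870963e-05,
        1.58399335e+00, -3.77718922e-02]), 'dq': array([-0.00092647,  0.00033629, -0.00040772, -0.00022442, -0.00073843,
        0.00012026]), 'tau': array([ 2.05688084e-03, -7.33681655e+01, -6.33786249e+01, -6.67698873e-05,
        5.18550063e-03, -2.06639697e-05]), 'eef_pos': array([0.21280143, 0.64041894, 0.23067282]), 'orientation': array([-5.01762213e-01, -3.10108216e+00,  1.51115415e-03]), 'ft_force': array([ 0.20006528, -0.06114774,  0.40145906]), 'wrist_torque': array([-0.00181945, -0.0620555 ,  0.06534873]), 'grasp_force': 0.0, 'gripper_width': 0.08531337263770639}
```

View pics/scene0.png

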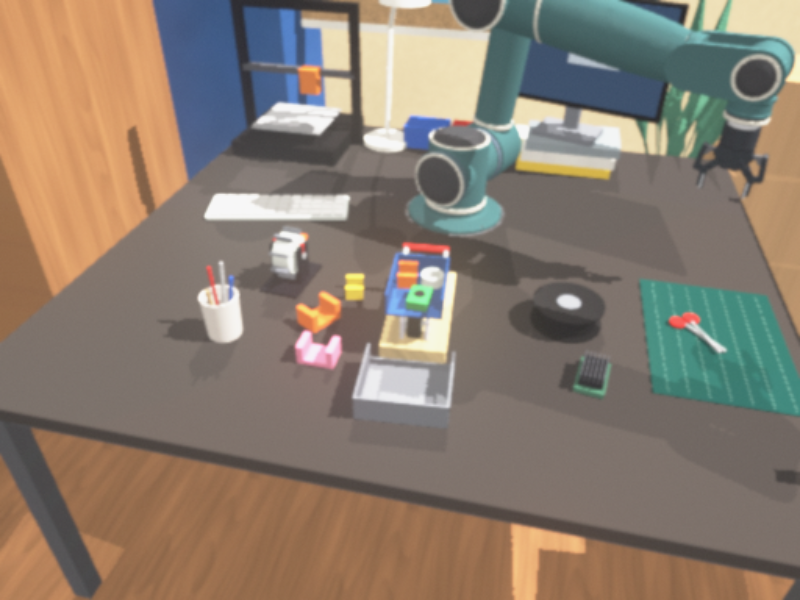

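View pics/top0.png

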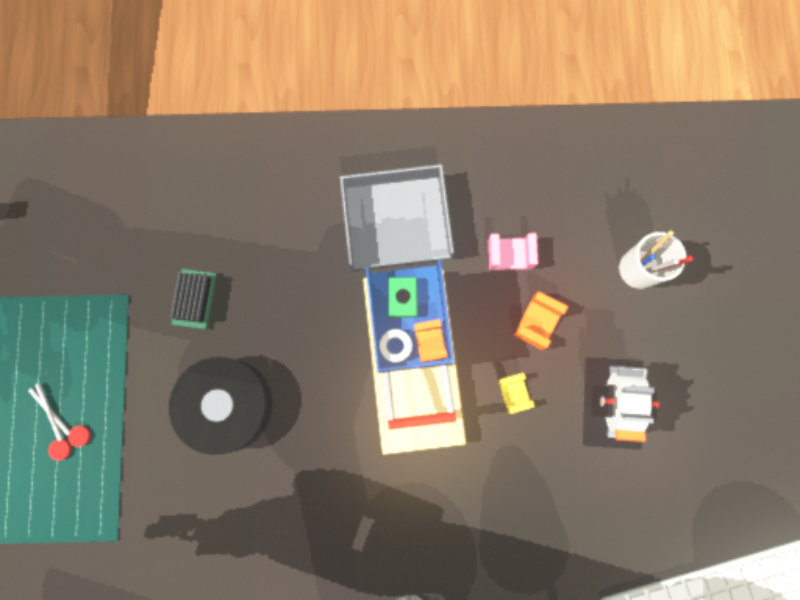

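The candidates for the mount are orange in the bin (430,340 top), larger orange on the desk (541,320), pink (513,250) and yellow (516,393). The one in the bin is the smaller non-pink, non-yellow one, so it's the one meant. The barrow is at (415,350), and the counter at (630,403) has its orange ridge on the −x side. Next I'll measure them.

Run:
```python
from h import *
for n in("top","scene"):
    z=np.load(f"/tmp/{n}.npz");im,W=z["im"],z["W"]
    hsv=cv2.cvtColor(im,cv2.COLOR_BGR2HSV);H,S,V=[hsv[...,i].astype(int) for i in range(3)]
    ms={"red":((H<7)|(H>174))&(S>150)&(V>80),"orange":(H>=7)&(H<17)&(S>170)&(V>120),"blue":(H>105)&(H<125)&(S>130)}
    for k,m in ms.items():
        N,L,st,ce=cv2.connectedComponentsWithStats(m.astype(np.uint8))
        for i in range(1,N):
            if st[i,4]<8: continue
            p=W[L==i];p=p[np.isfinite(p[:,0])]
            if len(p)<5: continue
            md=np.median(p,0)
            if not(0.2<md[0]<1.1 and abs(md[1])<.7): continue
            q=p[:,:2]-p[:,:2].mean(0);e,v=np.linalg.eigh(q.T@q)
            pr=q@v[:,1]
            print(n,k,ce[i].round(1),st[i,4],"med",md.round(3),"mean",p.mean(0).round(3),"dir",np.degrees(np.arctan2(v[1,1],v[0,1])).round(1),"len",np.ptp(pr).round(3),"z",np.percentile(p[:,2],[2,98]).round(3))
z=np.load("/tmp/top.npz");im=z["im"]
a=cv2.resize(im[220:300,365:450],None,fx=7,fy=7,interpolation=cv2.INTER_CUBIC)
z=np.load("/tmp/scene.npz");im=z["im"]
b=cv2.resize(im[135:190,160:215],(600,560),interpolation=cv2.INTER_CUBIC)[:, :]
cv2.imwrite("pics/crop.png",cv2.resize(np.hstack([cv2.resize(a,(600,560)),b]),(800,373)))
```

```text
top red [439.5 165.8] 21 med [ 0.668 -0.417  0.151] mean [ 0.67  -0.421  0.143] dir 114.0 len 0.088 z [0.055 0.159]
top red [390.  256.2] 13 med [ 0.456 -0.296  0.106] mean [ 0.456 -0.297  0.106] dir 92.8 len 0.007 z [0.097 0.11 ]
top red [419.4 258.2] 12 med [ 0.449 -0.368  0.106] mean [ 0.449 -0.381  0.071] dir 87.5 len 0.05 z [-0.003  0.109]
top red [270.8 267.6] 122 med [ 0.435 -0.007  0.133] mean [ 0.435 -0.005  0.133] dir 94.6 len 0.098 z [0.129 0.137]
top red [ 44.2 283. ] 270 med [0.404 0.597 0.01 ] mean [0.405 0.596 0.01 ] dir 124.8 len 0.073 z [0.006 0.014]
top orange [349.5 195.9] 55 med [ 0.617 -0.224  0.03 ] mean [ 0.618 -0.224  0.029] dir 58.8 len 0.058 z [0.012 0.046]
top orange [337.6 216.8] 60 med [ 0.562 -0.189  0.023] mean [ 0.563 -0.19   0.024] dir 53.2 len 0.056 z [0.005 0.044]
top orange [344.9 211.5] 57 med [ 0.579 -0.213  0.011] mean [ 0.578 -0.213  0.012] dir 62.0 len 0.041 z [0.009 0.015]
top blue [415.1 165.3] 16 med [ 0.675 -0.367  0.134] mean [ 0.675 -0.367  0.129] dir 126.6 len 0.007 z [0.101 0.146]
top blue [273.2 179.7] 320 med [ 0.658 -0.023  0.113] m
[... 184 characters left out ...]
[273.  158.1] 96 med [ 0.435 -0.005  0.128] mean [ 0.386 -0.007  0.101] dir -172.4 len 0.242 z [-0.003  0.135]
scene red [134.3 176.1] 10 med [ 0.67  -0.416  0.137] mean [ 0.67  -0.417  0.137] dir -147.0 len 0.009 z [0.123 0.149]
scene red [436.1 204.8] 78 med [0.409 0.591 0.009] mean [0.409 0.593 0.009] dir 132.3 len 0.073 z [0.004 0.013]
scene orange [260.4 171.1] 25 med [ 0.534 -0.024  0.134] mean [ 0.534 -0.022  0.133] dir 96.9 len 0.024 z [0.125 0.142]
scene orange [208.8 193. ] 8 med [ 0.572 -0.199  0.037] mean [ 0.572 -0.199  0.037] dir 62.7 len 0.026 z [0.032 0.041]
scene orange [210.8 199.2] 19 med [ 0.576 -0.195  0.016] mean [ 0.577 -0.191  0.015] dir 70.1 len 0.041 z [0.009 0.022]
```

View pics/crop.png

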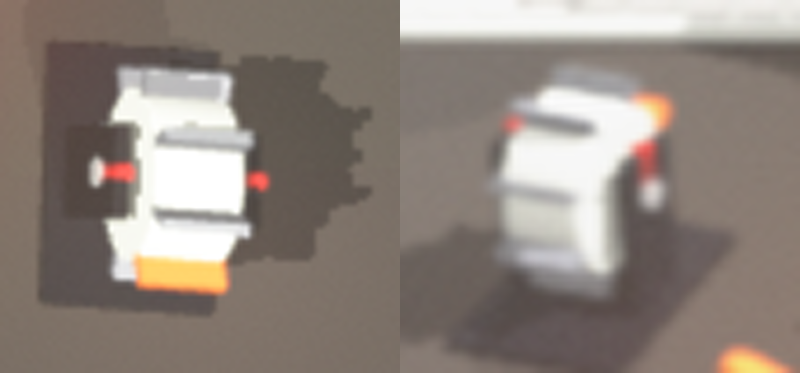

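The crop shows the wheel with its orange ridge at the −x side, and the red strips at crop (120,172) and (258,181). Next: counter axes, the orange angle and a tray check.

```bash
cat >> h.py <<'E'
def ray(name,u,v,z):
    c=get_calibration(name);T=np.linalg.inv(np.array(c["world_to_cam"]))
    d=T[:3,:3]@np.array([(u-c["cx"])/c["fx"],-(v-c["cy"])/c["fy"],-1]);o=T[:3,3]
    return o+d*(z-o[2])/d[2]
def goto(x,y,z,yaw,o=None):
    """row turn/shift to reach TCP x,y,z pointing down, tool x.. tool y axis at world yaw (deg)"""
    from scipy.spatial.transform import Rotation as R
    o=o or get_obs();R0=R.from_rotvec(o["orientation"])
    a=np.radians(yaw);ty=np.array([np.cos(a),np.sin(a),0]);tz=np.array([0,0,-1.]);tx=np.cross(ty,tz)
    Rt=R.from_matrix(np.stack([tx,ty,tz],1))
    print("row",np.r_[np.degrees((R0.inv()*Rt).as_rotvec()),R0.inv().apply(np.array([x,y,z])-o["eef_pos"])*100].round(2))
E
python3 - <<'E'
from h import *
z=np.load("/tmp/top.npz");im,W=z["im"],z["W"]
print("strips",ray("top",390,256.2,.106).round(4),ray("top",419.4,258.2,.106).round(4))
print("handle",ray("top",270.8,267.6,.130).round(4))
for u,v in((341,177),(441,167),(350,268),(452,257)): # tray outer top corners, 800px
    print("tray",ray("top",u*.64,v*.64,.059 if v<200 else .024).round(3))
for u,v in((364,278),(382,453),(465,444)): print("dock",ray("top",u*.64,v*.64,.034).round(3))
hsv=cv2.cvtColor(im,cv2.COLOR_BGR2HSV).astype(int)
c=np.array([.4525,-.332]);r=W[...,:2]-c
m=(abs(r[...,0])<.09)&(abs(r[...,1])<.05)&(W[...,2]>.05)
orr=m&(hsv[...,0]<25)&(hsv[...,0]>6)&(hsv[...,1]>110)
p=W[orr];print("orange",len(p),p.mean(0).round(3),np.percentile(p,[5,95],0).round(3))
# profile along x in the wheel middle
q=W[m&(abs(r[...,1])<.018)];q=q[np.argsort(q[:,0])]
for b in np.arange(.38,.53,.004):
    s=q[(q[:,0]>=b)&(q[:,0]<b+.004)]
    if len(s):print(round(b+.002-c[0],4),"z",np.percentile(s[:,2],[10,50,90]).round(3))
goto(.435,-.006,.2,4.6)
E
```

```text
strips [ 0.4554 -0.297   0.106 ] [ 0.449 -0.368  0.106]
handle [ 0.4347 -0.0052  0.13  ]
tray [0.847 0.125 0.059]
tray [ 0.861 -0.049  0.059]
tray [0.693 0.114 0.024]
tray [ 0.709 -0.065  0.024]
dock [0.673 0.089 0.034]
dock [0.377 0.062 0.034]
dock [ 0.389 -0.075  0.034]
orange 115 [ 0.401 -0.327  0.097] [[ 0.395 -0.348  0.093]
 [ 0.407 -0.307  0.1  ]]
-0.0625 z [0.09 0.09 0.09]
-0.0585 z [0.094 0.097 0.1  ]
-0.0545 z [0.095 0.097 0.1  ]
-0.0505 z [0.09  0.095 0.1  ]
-0.0465 z [0.093 0.096 0.099]
-0.0425 z [0.094 0.098 0.101]
-0.0385 z [0.101 0.103 0.107]
-0.0345 z [0.105 0.108 0.111]
-0.0305 z [0.111 0.112 0.13 ]
-0.0265 z [0.128 0.13  0.133]
-0.0225 z [0.125 0.129 0.133]
-0.0185 z [0.119 0.122 0.125]
-0.0145 z [0.118 0.12  0.122]
-0.0105 z [0.119 0.121 0.124]
-0.0065 z [0.12  0.122 0.124]
-0.0025 z [0.12  0.123 0.124]
0.0015 z [0.121 0.122 0.124]
0.0055 z [0.121 0.123 0.125]
0.0095 z [0.119 0.122 0.123]
0.0135 z [0.12  0.125 0.13 ]
0.0175 z [0.131 0.133 0.135]
0.0215 z [0.131 0.133 0.135]
0.0255 z [0.112 0.114 0.13 ]
0.0295 z [0.092 0.11  0.113]
0.0335 z [0.096 0.108 0.11 ]
0.0375 z [0.083 0.101 0.105]
0.0415 z [0.073 0.098 0.101]
0.0455 z [0.076 0.1   0.103]
0.0495 z [0.06  0.102 0.106]
0.0535 z [0.06  0.102 0.105]
0.0575 z [0.056 0.061 0.1  ]
row [-5.000e-02  3.000e-02  6.702e+01 -4.147e+01 -5.433e+01  3.120e+00]
```

Request:
{"method": "send_rows", "body": {
  "rows": [
    [[0,0,67,-41.5,-54.3,3,-1],[0,0,67,-41.5,-54.3,3,-1],[0,0,67,-41.5,-54.3,3,-1],[0,0,67,-41.5,-54.3,3,-1],[0,0,67,-41.5,-54.3,3,-1],[0,0,67,-41.5,-54.3,3,-1],[0,0,67,-41.5,-54.3,3,-1],[0,0,67,-41.5,-54.3,3,-1],[0,0,67,-41.5,-54.3,3,-1],[0,0,67,-41.5,-54.3,3,-1],[0,0,67,-41.5,-54.3,3,-1],[0,0,67,-41.5,-54.3,3,-1]]
  ]
}}

```text
clock: 1.6
eef_pos: [0.4357, -0.0089, 0.2006]
orientation: [-2.136, -2.303, 0.002]
ft_force: [-0.0, 0.7, 0.7]
gripper_width: 0.0854
grasp_force: 0.0
```

Run:
```python
from h import *
o=get_obs();print(o["clock"],o["eef_pos"],o["orientation"],o["dq"].round(2))
goto(.4345,-.0055,.106,4.9)
```

```text
1.6 [ 0.43574319 -0.00893997  0.20062882] [-2.13604204e+00 -2.30280493e+00  1.85893408e-03] [ 0.09 -0.02  0.01  0.01  0.01  0.06]
row [-0.07  0.02 -0.6   0.36 -0.09  9.46]
```

Request:
{"method": "send_rows", "body": {
  "rows": [
    [[0,0,0,0,0,3,-1],[0,0,0,0,0,6,-1],[0,0,0,0,0,8,-1],[0,0,0,0,0,9.4,-1],[0,0,0,0,0,9.4,-1],[0,0,0,0,0,9.4,1],[0,0,0,0,0,9.4,1],[0,0,0,0,0,9.4,1],[0,0,0,0,0,9.4,1],[0,0,0,0,0,9.4,1],[0,0,0,0,0,9.4,1]]
  ]
}}

```text
clock: 2.98
eef_pos: [0.4312, -0.006, 0.1078]
orientation: [-2.125, -2.303, 0.014]
ft_force: [-58.2, -4.6, 35.4]
gripper_width: 0.0142
grasp_force: 59.7
```

Run:
```python
from h import *
o=get_obs();print(o["clock"],o["eef_pos"],o["gripper_width"],o["grasp_force"],o["ft_force"])
th0=np.arctan2(.055,-.205);r=np.hypot(.055,.205)
for t in np.arange(0,1.16,.1).tolist()+[1.12,1.15]:
    print(round(t,2),"fwd %.1f up %.1f"%((r*np.cos(th0-t)+.205)*100,(r*np.sin(th0-t)-.055)*100))
```

```text
2.975 [ 0.43122042 -0.00598214  0.10776654] 0.014246379178231586 59.713343381881714 [-58.21044109  -4.55460813  35.42698442]
0.0 fwd 0.0 up -0.0
0.1 fwd 0.7 up 2.0
0.2 fwd 1.5 up 4.0
0.3 fwd 2.5 up 5.8
0.4 fwd 3.8 up 7.5
0.5 fwd 5.1 up 9.2
0.6 fwd 6.7 up 10.6
0.7 fwd 8.4 up 11.9
0.8 fwd 10.2 up 13.0
0.9 fwd 12.1 up 14.0
1.0 fwd 14.1 up 14.7
1.1 fwd 16.1 up 15.3
1.12 fwd 16.5 up 15.3
1.15 fwd 17.1 up 15.5
```

Request:
{"method": "send_rows", "body": {
  "rows": [
    [[0,0,0,0,-0.2,-0.1,1],[0,0,0,0,-0.4,-0.2,1],[0,0,0,0,-0.4,-0.2,1]]
  ]
}}

```text
clock: 3.35
eef_pos: [0.4311, -0.006, 0.109]
orientation: [-2.13, -2.309, 0.001]
ft_force: [-1.2, -0.8, -3.8]
gripper_width: 0.0141
grasp_force: 59.0
```

Run:
```python
from h import *
o=get_obs();print(o["clock"],o["eef_pos"],o["gripper_width"],o["grasp_force"],o["ft_force"],o["wrist_torque"])
im,d,W=cloud("scene");cv2.imwrite("pics/grip.png",cv2.resize(im[120:270,200:350],(600,600),interpolation=cv2.INTER_CUBIC))
```

```text
3.35 [ 0.43114657 -0.00597323  0.10903578] 0.014058847514640939 58.95479679107666 [-1.15578057 -0.84267804 -3.82732744] [-0.2002201   0.60931296  0.18885036]
```

View pics/grip.png

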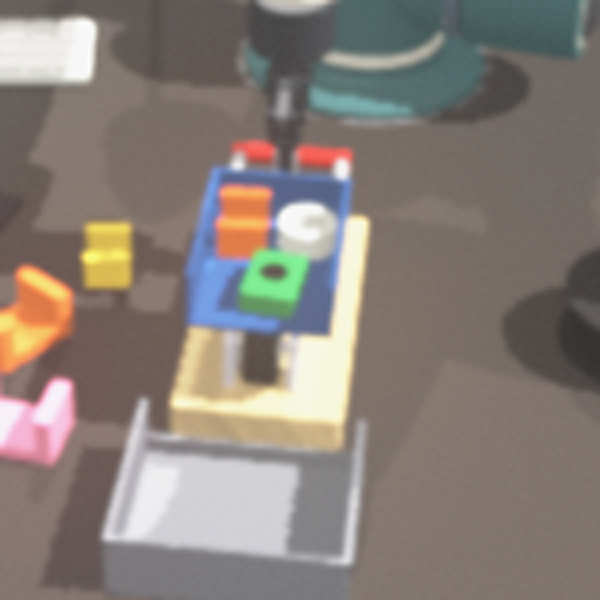

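The gripper holds the red bar near its middle (crop 290,155), and the three parts are in the bin. Lifting along the arc.

Request:
{"method": "send_rows", "body": {
  "rows": [
    [[0,0,0,0,0.3,-1,1],[0,0,0,0,0.7,-2,1],[0,0,0,0,1.1,-3,1],[0,0,0,0,1.5,-4,1],[0,0,0,0,2,-4.9,1],[0,0,0,0,2.5,-5.8,1],[0,0,0,0,3.1,-6.7,1],[0,0,0,0,3.8,-7.5,1],[0,0,0,0,3.8,-7.5,1]]
  ]
}}

```text
clock: 4.53
eef_pos: [0.4687, -0.0024, 0.1866]
orientation: [-2.128, -2.308, 0.002]
ft_force: [-25.4, 2.4, 14.4]
gripper_width: 0.014
grasp_force: 59.7
```

Request:
{"method": "send_rows", "body": {
  "rows": [
    [[0,0,0,0,0.5,-1.0,1],[0,0,0,0,1.2,-1.8,1],[0,0,0,0,2.0,-2.5,1],[0,0,0,0,2.8,-3.2,1],[0,0,0,0,3.6,-3.9,1],[0,0,0,0,4.5,-4.5,1],[0,0,0,0,4.5,-4.5,1]]
  ]
}}

```text
clock: 5.4
eef_pos: [0.5146, 0.0019, 0.2327]
orientation: [-2.129, -2.31, -0.004]
ft_force: [-16.5, 9.0, 18.0]
gripper_width: 0.0139
grasp_force: 60.1
```

Request:
{"method": "send_rows", "body": {
  "rows": [
    [[0,0,0,0.05,0.8,-0.6,1],[0,0,0,0.05,1.7,-1.2,1],[0,0,0,0.05,2.6,-1.7,1],[0,0,0,0.05,3.6,-2.2,1],[0,0,0,0.1,4.6,-2.6,1],[0,0,0,0.1,5.6,-2.9,1],[0,0,0,0.1,6.6,-3.2,1],[0,0,0,0.1,7.6,-3.5,1],[0,0,0,0.1,7.9,-3.6,1],[0,0,0,0.1,7.9,-3.6,1],[0,0,0,0.1,7.9,-3.6,1]]
  ]
}}

```text
clock: 6.78
eef_pos: [0.5934, 0.0083, 0.2674]
orientation: [2.129, 2.308, 0.002]
ft_force: [-4.4, 0.1, 7.1]
gripper_width: 0.0138
grasp_force: 61.8
```

Run:
```python
from h import *
o=get_obs();print(o["eef_pos"],o["ft_force"])
im,d,W=cloud("scene");i2,_,_=cloud("top")
cv2.imwrite("pics/tip.png",np.hstack([cv2.resize(im[120:300,190:340],(400,480),interpolation=cv2.INTER_CUBIC),cv2.resize(i2[90:270,200:350],(400,480),interpolation=cv2.INTER_CUBIC)]))
```

```text
[0.59337007 0.00832733 0.26742386] [-4.37206379  0.08223328  7.12720697]
```

View pics/tip.png

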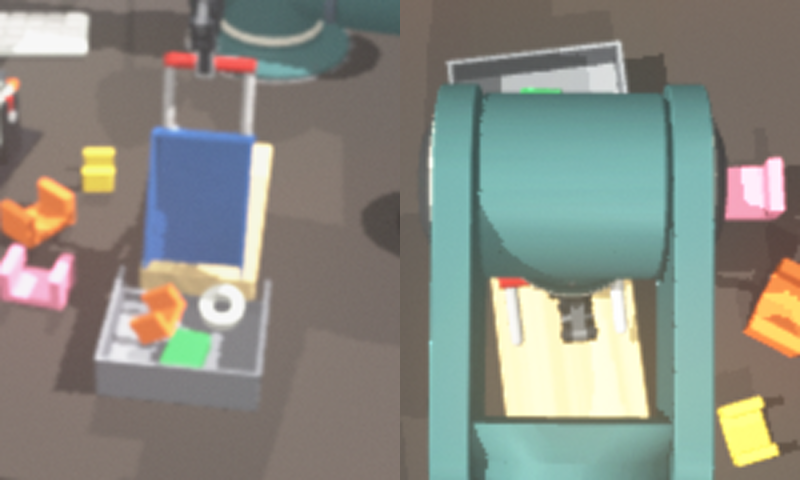

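The bin is empty, and the mount (160,313), hub (222,305) and case (187,347) are all in the tray. Lowering it back.

Request:
{"method": "send_rows", "body": {
  "rows": [
    [[0,0,0,0,-1.2,0.4,1],[0,0,0,0,-2.3,0.7,1],[0,0,0,0,-3.3,1.0,1],[0,0,0,0,-4.3,1.4,1],[0,0,0,0,-5.3,1.9,1],[0,0,0,0,-6.2,2.4,1],[0,0,0,0,-7.1,2.9,1],[0,0,0,0,-8.0,3.5,1],[0,0,0,0,-8.8,4.1,1],[0,0,0,0,-9.7,4.7,1],[0,0,0,0,-10.5,5.4,1],[0,0,0,0,-11.3,6.1,1]]
  ]
}}

```text
clock: 8.38
eef_pos: [0.4807, -0.0019, 0.2037]
orientation: [2.129, 2.306, -0.0]
ft_force: [17.5, -10.8, -14.9]
gripper_width: 0.0135
grasp_force: 60.7
```

Request:
{"method": "send_rows", "body": {
  "rows": [
    [[0,0,0,-0.05,-0.6,1.2,1],[0,0,0,-0.05,-1.2,2.0,1],[0,0,0,-0.05,-1.9,2.8,1],[0,0,0,-0.1,-2.5,3.7,1],[0,0,0,-0.1,-3.0,4.6,1],[0,0,0,-0.1,-3.5,5.5,1],[0,0,0,-0.1,-3.9,6.5,1],[0,0,0,-0.1,-4.3,7.5,1],[0,0,0,-0.1,-4.6,8.5,1],[0,0,0,-0.1,-4.8,9.0,1],[0,0,0,-0.1,-4.9,9.4,1],[0,0,0,-0.1,-4.9,9.4,1]]
  ]
}}

```text
clock: 9.88
eef_pos: [0.4311, -0.0064, 0.11]
orientation: [2.13, 2.309, -0.002]
ft_force: [-1.4, -6.3, -2.1]
gripper_width: 0.0137
grasp_force: 68.7
```

Request:
{"method": "send_rows", "body": {
  "rows": [
    [[0,0,0,0,0,0.1,1],[0,0,0,0,0,0.15,1],[0,0,0,0,0,0.15,1]]
  ]
}}

```text
clock: 10.25
eef_pos: [0.4311, -0.0064, 0.1096]
orientation: [2.13, 2.309, -0.002]
ft_force: [-10.5, -6.9, 11.5]
gripper_width: 0.0135
grasp_force: 70.4
```

Request:
{"method": "send_rows", "body": {
  "rows": [
    [[0,0,0,0,0,0.1,-0.3],[0,0,0,0,0,0,-0.3],[0,0,0,0,0,0,-0.3],[0,0,0,0,0,0,-0.3],[0,0,0,0,0,-2,-0.3],[0,0,0,0,0,-5,-0.3],[0,0,0,0,0,-9,-0.3]]
  ]
}}

```text
clock: 11.12
eef_pos: [0.4312, -0.0059, 0.2007]
orientation: [-2.13, -2.309, 0.0]
ft_force: [0.2, 0.1, 0.7]
gripper_width: 0.0556
grasp_force: 0.0
```

Run:
```python
from h import *
from scipy.spatial.transform import Rotation as R
o=get_obs();print(o["eef_pos"],o["joint_positions"].round(2),o["gripper_width"])
c=np.array([.4522,-.3325]);a=np.radians(-5.2);ex=np.array([np.cos(a),np.sin(a)])
p=c-.045*ex
for y in(-95.2,84.8): goto(p[0],p[1],.22,y)
im,d,W=cloud("scene");cv2.imwrite("pics/down.png",cv2.resize(im[100:280,150:350],(800,600),interpolation=cv2.INTER_CUBIC))
```

```text
[ 0.43121656 -0.00587503  0.20072238] [-0.07 -0.43  1.97  0.    1.6  -0.15] 0.055572656965467225
row [-1.000e-02  1.000e-02  9.982e+01 -3.196e+01 -4.970e+00 -1.930e+00]
row [-1.000e-02 -1.000e-02 -8.018e+01 -3.196e+01 -4.970e+00 -1.930e+00]
```

View pics/down.png

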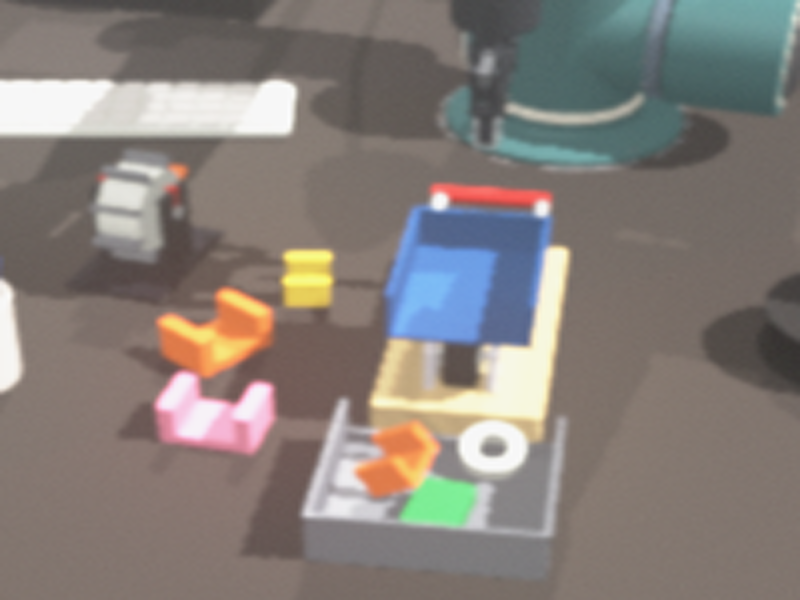

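The barrow rests empty on its legs and the parts are in the tray: mount (400,460), hub (492,447), case (440,500). Moving on to the counter.

Request:
{"method": "send_rows", "body": {
  "rows": [
    [[0,0,100,-32,-5,-2,1],[0,0,100,-32,-5,-2,1],[0,0,100,-32,-5,-2,1],[0,0,100,-32,-5,-2,1],[0,0,100,-32,-5,-2,1],[0,0,100,-32,-5,-2,1],[0,0,100,-32,-5,-2,1],[0,0,100,-32,-5,-2,1],[0,0,100,-32,-5,-2,1],[0,0,100,-32,-5,-2,1],[0,0,100,-32,-5,-2,1],[0,0,100,-32,-5,-2,1]]
  ]
}}

```text
clock: 12.68
eef_pos: [0.4075, -0.3289, 0.2194]
orientation: [3.138, -0.145, 0.001]
ft_force: [0.5, -0.1, 1.1]
gripper_width: -0.0001
grasp_force: 0.0
```

```bash
cat >> h.py <<'E'
def ctr():
    o=get_obs();c=np.array([.4522,-.3325]);a=np.radians(-5.2);r=o["eef_pos"][:2]-c
    print("counter frame",(r[0]*np.cos(a)+r[1]*np.sin(a)).round(4),(-r[0]*np.sin(a)+r[1]*np.cos(a)).round(4),(o["eef_pos"][2]-.075).round(4),"force",o["ft_force"].round(1),o["clock"])
E
python3 - <<'E'
from h import *
ctr()
o=get_obs();print(o["eef_pos"],o["gripper_width"])
c=np.array([.4522,-.3325]);a=np.radians(-5.2);ex=np.array([np.cos(a),np.sin(a)])
p=c-.042*ex;goto(p[0],p[1],.12,-95.2)
im,d,W=cloud("top");cv2.imwrite("pics/ctr.png",cv2.resize(im[200:320,340:480],(700,600),interpolation=cv2.INTER_CUBIC))
E
```

```text
counter frame -0.0449 -0.0005 0.1444 force [ 0.5 -0.1  1.1] 12.675
[ 0.40748017 -0.32894549  0.21941149] -0.0001225846073366105
row [ 0.02 -0.03 -0.09  0.28 -0.06  9.94]
```

View pics/ctr.png

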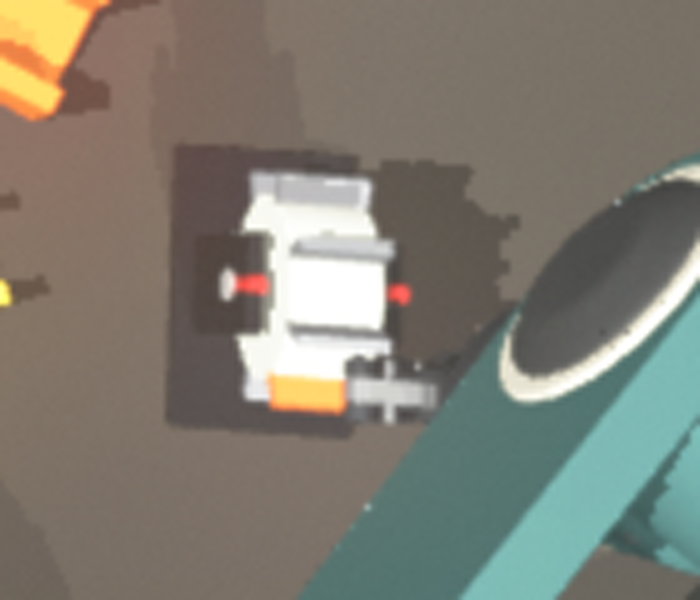

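The orange ridge is still on the −x side (307,392), the strips are at (250,285) and (400,293), and the finger is above the valley behind the leading ridge.

Request:
{"method": "send_rows", "body": {
  "rows": [
    [[0,0,0,0.2,0,4,1],[0,0,0,0.2,0,7,1],[0,0,0,0.2,0,9.3,1],[0,0,0,0.2,0,9.3,1],[0,0,0,0.8,0,9.3,1],[0,0,0,1.3,0,9.3,1],[0,0,0,1.8,0,9.3,1],[0,0,0,2.3,0,9.3,1],[0,0,0,2.8,0,9.3,1],[0,0,0,3.3,0,9.3,1]]
  ]
}}

```text
clock: 13.98
eef_pos: [0.4406, -0.332, 0.1258]
orientation: [-3.138, 0.147, 0.0]
ft_force: [-2.2, -0.6, 1.1]
gripper_width: 0.0002
grasp_force: 1.2
```

```bash
python3 -c "
from h import *
ctr()"
```

```text
counter frame -0.0116 -0.0006 0.0508 force [-2.2 -0.6  1.1] 13.975
```

Request:
{"method": "send_rows", "body": {
  "rows": [
    [[0,0,0,0.5,0,0,1],[0,0,0,1.0,0,0,1],[0,0,0,1.5,0,0,1],[0,0,0,1.9,0,0,1],[0,0,0,2.3,0,0,1],[0,0,0,2.3,0,0,1],[0,0,0,1.8,0,0,1],[0,0,0,1.8,0,-3,1],[0,0,0,1.8,0,-5,1],[0,0,0,-3,0,-7,1],[0,0,0,-3,0,-7,1]]
  ]
}}

```text
clock: 15.35
eef_pos: [0.4092, -0.3295, 0.1982]
orientation: [3.136, -0.149, 0.004]
ft_force: [1.0, 0.3, 0.5]
gripper_width: 0.0
grasp_force: 0.0
```

```bash
cat >> h.py <<'E'
def tally():
    im,d,W=cloud("top");im2,_,W2=cloud("scene")
    for n,I,X in(("top",im,W),("scene",im2,W2)):
        hsv=cv2.cvtColor(I,cv2.COLOR_BGR2HSV).astype(int)
        a=np.radians(-5.2);r=X[...,:2]-np.array([.4522,-.3325])
        x=r[...,0]*np.cos(a)+r[...,1]*np.sin(a);y=-r[...,0]*np.sin(a)+r[...,1]*np.cos(a);z=X[...,2]-.075
        m=(abs(x)<.08)&(abs(y)<.021)&(z>0)&(z<.066)&(hsv[...,0]<25)&(hsv[...,0]>7)&(hsv[...,1]>110)&(hsv[...,2]>90)
        g=m&(np.hypot(x,z)>.055)
        print(n,m.sum(),g.sum(),"x,z",np.median(x[g]).round(4),np.median(z[g]).round(4),"tally",np.median(np.arctan2(x[g],z[g])).round(3))
    return im,im2
E
python3 -c "
from h import *
ctr();im,im2=tally()
cv2.imwrite('pics/ctr2.png',cv2.resize(im[200:320,340:480],(700,600),interpolation=cv2.INTER_CUBIC))"
```

```text
counter frame -0.0431 -0.0009 0.1232 force [1.  0.3 0.5] 15.35
top 48 43 x,z -0.0156 0.0588 tally -0.255
scene 30 20 x,z -0.0159 0.0565 tally -0.273
```

View pics/ctr2.png

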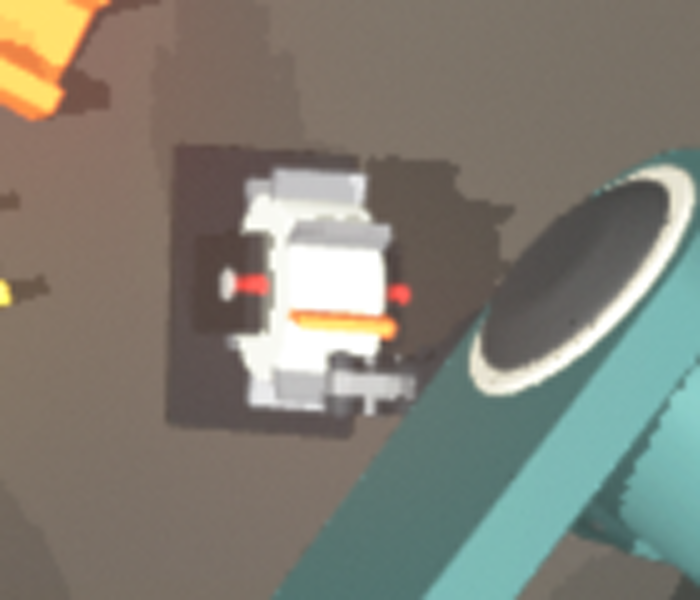

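The orange ridge is now at (345,322), tally about −0.26, with the finger above the valley behind it. Next I'll push the orange ridge itself.

Request:
{"method": "send_rows", "body": {
  "rows": [
    [[0,0,0,0.2,0,3,1],[0,0,0,0.2,0,6,1],[0,0,0,0.2,0,7.2,1],[0,0,0,0.2,0,7.2,1],[0,0,0,0.8,0,7.2,1],[0,0,0,1.3,0,7.2,1],[0,0,0,1.8,0,7.2,1],[0,0,0,2.2,0,7.2,1],[0,0,0,2.5,0,7.2,1],[0,0,0,2.5,0,7.2,1]]
  ]
}}

```text
clock: 16.7
eef_pos: [0.4355, -0.3315, 0.1237]
orientation: [-3.138, 0.147, -0.0]
ft_force: [-0.2, 0.4, -0.4]
gripper_width: -0.0002
grasp_force: 0.0
```

```bash
python3 -c "
from h import *
ctr();tally()"
```

```text
counter frame -0.0167 -0.0005 0.0487 force [-0.2  0.4 -0.4] 16.7
top 16 16 x,z 0.0015 0.061 tally 0.024
scene 39 30 x,z 0.0014 0.0588 tally 0.024
```

Request:
{"method": "send_rows", "body": {
  "rows": [
    [[0,0,0,-0.8,0,0,1],[0,0,0,-0.8,0,-3,1],[0,0,0,-1.5,0,-7,1],[0,0,0,-6,0,-11,1],[0,0,0,-10,0,-14,1],[0,0,0,-10,0,-14,1]]
  ]
}}

```text
clock: 17.55
eef_pos: [0.3342, -0.3224, 0.2668]
orientation: [3.134, -0.15, 0.006]
ft_force: [0.7, -1.4, -0.1]
gripper_width: 0.0
grasp_force: 0.0
```

```bash
python3 -c "
from h import *
ctr();im,im2=tally()
h=cv2.cvtColor(im,cv2.COLOR_BGR2HSV).astype(int);H,S=h[...,0],h[...,1]
S2=S>110
for nm,m,z in(('red',((H<6)|(H>174))&S2,.106),('or',(H>=8)&(H<25)&S2,.136)):
  m=m.copy();m[:,:380]=0;m[:,430:]=0;m[:235]=0;m[285:]=0
  N,L,st,ce=cv2.connectedComponentsWithStats(m.astype(np.uint8))
  for i in range(1,N):
    if st[i,4]>5: print(nm,ce[i].round(1),st[i,4],ray('top',*ce[i],z).round(4))
cv2.imwrite('pics/ctr3.png',np.hstack([cv2.resize(im[220:300,365:445],(400,400),interpolation=cv2.INTER_CUBIC),cv2.resize(im2[135:190,160:215],(400,400),interpolation=cv2.INTER_CUBIC)]))"
```

```text
counter frame -0.1185 -0.0007 0.1918 force [ 0.7 -1.4 -0.1] 17.55
top 41 40 x,z 0.0006 0.0616 tally 0.009
scene 31 27 x,z 0.0043 0.0585 tally 0.069
red [389.9 256.4] 25 [ 0.4548 -0.2966  0.106 ]
red [420.2 258.9] 8 [ 0.4474 -0.3699  0.106 ]
or [409.8 257. ] 48 [ 0.4525 -0.3342  0.136 ]
```

View pics/ctr3.png

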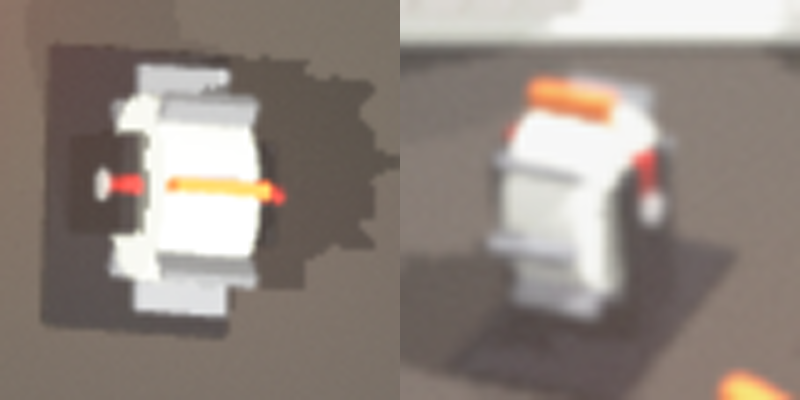

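The orange ridge at (220,188) lies in line with both red strips, at (127,184) and (278,195), about 0.02 rad off. Nothing is being touched, so I'm handing it in.

```bash
python3 -c "
from plant import *
print(get_obs()['dq'].round(3));print(close_job())"
```

```text
[ 0.014  0.032  0.007  0.    -0.005  0.002]
the job is handed in; nothing more can be done
None
```

The job is handed in: all three parts are in the tray, the barrow is back down on its legs, and the orange ridge stands between the red pointers (about 0.02 rad off by the camera).

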